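# Shut the air valve in the carport's stopcock box

### The arm

A 6-joint arm with a two-finger parallel gripper is mounted at the origin on the work surface. World frame = base frame: x ahead of the robot, y to its left, z up, the work surface at z = 0. Lengths are in m, angles in rad, forces in N, time in s.
With the tool pointing down it reaches from about 0.375 to 0.9 m from the base axis. Payload 3.1 kg.
Tool frame: the origin (TCP) lies midway between the tips of the shut fingers; the grasp point (between the pads) lies grip_point_offset behind it (grip_point_offset is the distance from the TCP to the grasp point, in m); z points along the fingers, y is the line along which they close (so a half turn about z gives the same grasp; the last joint's range is limited). The gripper opens to 87 mm and grips with 3 to 60 N. Pads are 19 mm wide; open, the fingers measure 117 mm over their backs; the gripper's body (75 mm by 190 mm) begins 51 mm behind the grasp point.
Start: joints at [-1.375, 0.527, 1.433, -0, 1.181, -0.178], TCP at [0.229, -0.582, 0.183] pointing down, gripper open.
Joint ranges: [-3.08, 3.08], [-0.75, 2.2], [0.22, 2.44], [-1.43, 4.57], [0, 2.65], [-2.85, 2.85]. Speed limits (rad/s): [2.79, 2.79, 3.14, 3.14, 3.14, 3.14].

### API

Orientations are given as a rotation vector (axis times angle).
In Python, from rig import get_state, capture, camera_params, close_job, grip_point_offset gives the robot as it stands.
- The arm moves only by the shell command python3 -m crank 'ROWS' [OPENING] [FORCE]. ROWS is a JSON object of lists of equal length, an entry for each row: "dp": the shift along the tool's x, y, z in cm, a list of three; "twist": the turn, a rotation vector about the tool's x, y, z in degrees, a list of three. In form: {"dp": [[tx, ty, tz], ...], "twist": [[ax, ay, az], ...]}. A call has 1 to 12 rows; each row shifts and turns the commanded pose from where the row before left it, along the tool's axes as they then stand; what a row does not reach is not made up. A row lasts 1/10 s, in which the tool goes at most 50 mm and 8.59 degrees, less where a joint would pass 70% of its speed; a pose out of reach is approached as far as the arm can. A call is refused whole if a number of a shift passes 5 or a number of a turn 8.59, either way. A call with a gripper value outside its range is refused whole. OPENING is the closure, from 0 (fully open) to 1 (shut), set as the call begins (- or left out, the last holds). The fingers move at their own pace and stop on an object; FORCE is the grip in N (left out, the last holds). Time passes only in rows, so rows that do not move let the fingers close. It gives the time, the measured TCP pose, the force, the opening and the grip force at its end, in the units of the state.
- get_state(): the state, without advancing time (a new reading comes with each control period).
- capture(name): name is "side" or "top"; returns (picture, depth): 384x512x3 uint8, blue, green, red; 384x512 float32, m along the optical axis (not along the pixel's ray), 0 where there is no reading.
- camera_params(name): a dict with "fovy" (degrees; the focal length in pixels is half the picture's height over the tangent of half this angle, whatever the lens; pixels are square), "cx", "cy" (the principal point, pixels), "k1" (the pictures are not rectified: a ray, as slopes to the right and down, at radius r is drawn at 1 + k1 r^2 times it, then the intrinsics apply), "cam_to_world" (4x4, takes a point from camera to world coordinates). Camera axes: x right, y down, z forward; pixel columns grow to the right and rows downward; lengths in m; the calibration is good to about 2 mm. A picture is of the moment at which its call begins. camera_params takes no time and is no camera call.
- close_job(): hands the job in; it is judged then, once.
The state is a dict: "t": time; "qpos": joint angles; "dq": joint speeds; "tau": joint torques, N m; "ee_pos": TCP position; "eef_rot": TCP orientation; "ft_force": force on the tool from outside, world axes, zero at the start; "wrist_torque": the same for the moment, N m; "grip_width": finger opening in m; "finger_force": force on a finger pad.
Only numpy, scipy, OpenCV 4.12 (cv2) and the standard library are available. Lean on these libraries where they do the work, as an engineer would, in place of code of your own. Each camera call takes 0.05 s, during which the arm holds its last target. There are 200 camera calls.

### The job

On the shelf is a grey valve box with a flat aluminium cover. Push the cover by its raised step sideways along its guide strips, fully aside onto the blank half of the box and without lifting it off, to uncover two lever valves; then push shut the marked lever, the one with the round disc on its end, a quarter turn clockwise (seen from above) to its stop, so that it lies across its pipe. Just push with the fingertips and lift nothing, leave the cover aside, and leave the plain lever and everything else on the shelf where they are.

Things in the scene. Friction and masses are not known exactly. Their poses are not given: they have to be found in the camera images.
- valve_box: Fixed grey box, 240 (x) x 310 (y) x 60 mm high. Origin: centre of its underside. An open well fills its -y half (inside x -112 to +112, y -143 to -8 mm, floor at z 6 mm); the +y half is a solid deck at z 60 mm. Guide strips 5 mm wide stand 8 mm above the rim all round (top z 68 mm) and keep the loose cover between them; it slides along the box's y
- cover: Loose plate, 0.2 to 0.4 kg, 224 (x) x 148 (y) x 5 mm, axes as the box. Origin: centre of underside, at box z 60 mm. Starts over the well at box y -74 to -60 mm; slides to box y +76 mm (fully aside, at the end strip) with 1 to 4 N. Its step, 100 mm wide (x), 24 mm high (top at cover z 29 mm), has an upright face at cover y 0 looking to -y, to push on, and a ramp down to cover y +50 mm
- marked_pivot (a point): Pivot axis of the marked lever at the height of the lever's middle (box z 43 mm), fixed in the box at box y -45 mm and box x -38 or +58 mm (the plain lever has the other place). Its pipe (top at box z 24 mm) runs along the box's y under it
- marked_end (a point): Centre of the round disc (26 mm diameter, 14 mm high, box z 38 to 52 mm) on the end of the marked steel lever, 52 mm from its pivot; the lever is a bar 10 mm wide and 10 mm high (box z 38 to 48 mm)
- marked_handle (a joint): Turn of the marked lever in rad: 0 = open, pointing to box -y along its pipe; grows clockwise seen from above; 1.571 = shut at its stop, pointing to box -x across the pipe. Starts at 0.05 to 0.35. Stiff turning, about 2 to 3 N at the end, stays where it is left
- plain_pivot (a point): Pivot axis of the plain lever at the lever's middle height, like marked_pivot
- plain_end (a point): Point on the plain steel lever 52 mm from its pivot; a bar 10 mm wide, 58 mm long, box z 38 to 48 mm, without a disc. Leave it as it is
- plain_handle (a joint): Turn of the plain lever in rad, measured as for the marked one; starts at 0 to 0.2 and must stay there
- spray_pink: Bystander: empty pink spray bottle, 64 mm diameter, 208 mm high, light; origin under its centre
- spray_green: Bystander: empty green spray bottle, same shape; origin under its centre
- spray_clear: Bystander: empty clear spray bottle, same shape, standing close beyond the +x side of the box; origin under its centre
- tyre_lever: Bystander: flat steel tyre lever, 255 x 22 x 10 mm, lying beside the box's +y end; origin under the middle of its bar, which runs along its x
- inflator: Bystander: black handheld tyre inflator standing upright, 85 x 70 x 168 mm, rubber button on top, dial on its side; origin under its centre
- cap_jar: Bystander: jar of valve caps, 56 mm diameter, 65 mm high, beside the box's -y end; origin under its centre
- gauge: Bystander: round tyre gauge lying flat, 52 mm diameter, 21 mm high, stem along its +x; origin under the dial's centre

How it is judged:
On the way, in this order (a step that is already met when the one before it is completed fails the run):
1. the cover is slid aside along its strips while the marked lever is still open (y of cover in the frame of valve_box above 0.06 m and z of cover in the frame of valve_box below 0.066 m and value of joint marked_handle below 0.7 rad), for 0.2 s.
2. the marked lever is pushed shut (value of joint marked_handle above 1.43 rad), for 0.2 s.
At the end, for the whole second after the job is handed in: The marked lever is within 0.14 rad (8 degrees) of its shut stop and at rest, the cover lies on the rim, at rest, with its centre at least 60 mm to the +y side of the box's centre (76 mm is fully aside), and the plain lever's end is within 12 mm of where it began (y of cover in the frame of valve_box above 0.06 m and z of cover in the frame of valve_box between 0.056 and 0.064 m and linear speed of cover below 0.02 m/s and value of joint marked_handle above 1.43 rad and not (velocity of joint marked_handle above 0.05 rad/s) and distance of plain_end from where it was at the start of the episode below 0.012 m); the robot touches nothing.
It fails at once if the cover is lifted or tipped off the rim (z of cover in the frame of valve_box above 0.072 m or z of cover in the frame of valve_box below 0.054 m or angle between cover's own z axis and vertical above 0.15 rad).
It fails at once if the plain lever is moved (distance of plain_end from where it was at the start of the episode above 0.018 m).
It fails at once if a bystander is lifted or shifted more than 30 mm (distance of any of spray_pink, spray_green, spray_clear, tyre_lever, inflator, cap_jar, gauge from where it was at the start of the episode above 0.03 m).
It fails at once if a spray bottle, the jar or the inflator is tipped (angle between any of spray_pink, spray_green, spray_clear, inflator, cap_jar's own z axis and vertical above 0.4 rad).
It also fails if it takes over 51 s, if anything falls off the work surface, if the arm or the gripper's body presses on something with over 40 N, if the wrist force passes 120 N, or if a joint passes its speed limit or range.

## Working session

There is one attempt and no reset: what is moved stays moved. The work goes in short steps, Python scripts to look and compute and a shell command to move; the robot and the scene stay as the last step left them, time stands still between calls to the robot, and variables do not carry over. Pictures are saved under pics/ and viewed, at most 10 in all, crops included, and the job is handed in when it is done.

```bash
mkdir -p pics; cat > h.py <<'E'
import numpy as np, cv2, json
from rig import *
from scipy.spatial.transform import Rotation as R
def K(c):
    f=192/np.tan(np.radians(c["fovy"])/2); return f
def rays(c,uv):
    uv=np.atleast_2d(np.float64(uv)); f=K(c)
    d=(uv-[c["cx"],c["cy"]])/f; s=d.copy()
    for _ in range(20): s=d/(1+c["k1"]*(s**2).sum(1,keepdims=True))
    return np.c_[s,np.ones(len(s))]
def plane(name,uv,z):
    c=camera_params(name);T=np.array(c["cam_to_world"]);r=rays(c,uv)@T[:3,:3].T;o=T[:3,3]
    return o+r*((z-o[2])/r[:,2])[:,None]
def cloud(name,dep):
    c=camera_params(name);T=np.array(c["cam_to_world"]);v,u=np.mgrid[:384,:512]
    r=rays(c,np.c_[u.ravel(),v.ravel()])*dep.reshape(-1,1)
    return (r@T[:3,:3].T+T[:3,3]).reshape(384,512,3)
E
python3 - <<'E'
from h import *
s=get_state();print({k:np.round(v,3) for k,v in s.items()},grip_point_offset)
for n in("top","side"):
    p,d=capture(n);cv2.imwrite(f"pics/{n}0.png",p);np.save(f"{n}0.npy",d)
    c=camera_params(n);print(n,K(c),c["k1"],np.round(c["cam_to_world"],3).tolist())
print(R.from_rotvec(s["eef_rot"]).as_matrix().round(3))
E
```

```text
{'t': np.float64(0.0), 'qpos': array([-1.375,  0.528,  1.434, -0.   ,  1.181, -0.179]), 'dq': array([-0.   , -0.002,  0.   , -0.001, -0.   , -0.001]), 'tau': array([-1.0000e-03, -4.4005e+01, -1.7659e+01,  6.3000e-02,  5.8000e-02,
       -0.0000e+00]), 'ee_pos': array([ 0.229, -0.581,  0.182]), 'eef_rot': array([-3.084, -0.585,  0.   ]), 'ft_force': array([-0.296, -0.101,  0.418]), 'wrist_torque': array([ 0.035,  0.05 , -0.054]), 'finger_force': np.float64(0.0), 'grip_width': np.float64(0.087)} 0.0187
top 430.39793363393807 -0.05502852839117446 [[-0.025, -0.989, 0.145, 0.369], [-1.0, 0.023, -0.016, 0.049], [0.012, -0.146, -0.989, 1.44], [0.0, 0.0, 0.0, 1.0]]
side 449.5480365904217 0.014793116482721629 [[-0.836, -0.419, 0.353, -0.038], [-0.548, 0.622, -0.559, 0.948], [0.015, -0.661, -0.75, 1.308], [0.0, 0.0, 0.0, 1.0]]
[[ 0.931  0.366 -0.   ]
 [ 0.366 -0.931  0.002]
 [ 0.    -0.002 -1.   ]]
```

View pics/top0.png

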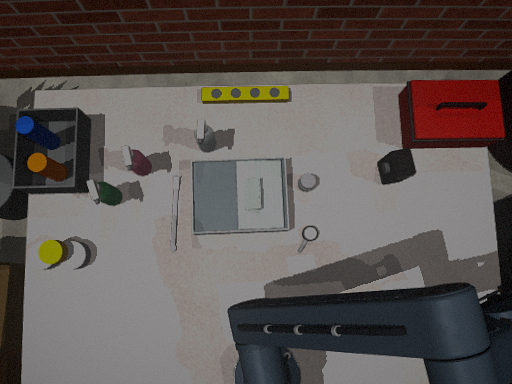

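View pics/side0.png

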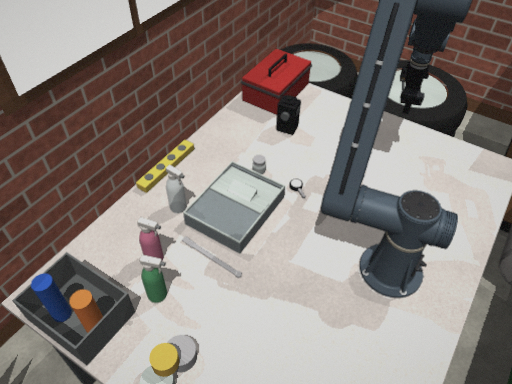

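The top view shows the box at columns 192–288, rows 158–233, with its +y half to the left. The cover is on the right and its step at about columns 247–263, rows 177–210. The jar is at (308,182), the gauge at (310,233) and the clear bottle at (205,135). Next I measure the box and the step from depth.

```bash
python3 - <<'E'
from h import *
d=np.load("top0.npy");P=cloud("top",d)
sub=P[145:245,180:300].reshape(-1,3)
m=(P[...,2]>0.045)&(P[...,2]<0.11);m[:150]=0;m[240:]=0;m[:,:185]=0;m[:,295:]=0
q=P[m][:,:2].astype(np.float32)
n,l,st,_=cv2.connectedComponentsWithStats(m.astype(np.uint8));i=1+st[1:,4].argmax();q=P[l==i]
r=cv2.minAreaRect((q[:,:2]*1000).astype(np.float32));print("rect",r)
# corners by image
print("corner rays",plane("top",[[192,159],[286,158],[288,231],[193,234]],.068).round(3).tolist())
s=q[q[:,2]>0.078];print("step",len(s),s.min(0),s.max(0),cv2.minAreaRect((s[:,:2]*1000).astype(np.float32)))
t=s[s[:,2]>0.084];print(len(t),t.min(0),t.max(0),np.median(t,0))
print("z cover",np.median(q[:,2]))
for nm,uv in dict(jar=(308,182),gauge=(310,233),clear=(206,140)).items(): print(nm,P[uv[1],uv[0]].round(3))
p=cv2.imread("pics/top0.png");cv2.imwrite("pics/c0.png",cv2.resize(p[140:250,175:335],None,fx=5,fy=5,interpolation=cv2.INTER_CUBIC))
E
```

```text
rect ((579.79248046875, 75.99923706054688), (241.66860961914062, 310.8565673828125), 1.1186864376068115)
corner rays [[0.701, 0.227, 0.068], [0.697, -0.08, 0.068], [0.458, -0.078, 0.068], [0.456, 0.225, 0.068]]
step 212 [0.53028062 0.00678864 0.07801525] [0.63009163 0.03786245 0.09188903] ((580.2372436523438, 22.717802047729492), (99.72177124023438, 30.68553924560547), 0.8072988986968994)
77 [0.53207801 0.00678864 0.08403692] [0.62910737 0.03335645 0.09188903] [0.58053047 0.01324889 0.08609252]
z cover 0.06103703644716574
jar [ 0.616 -0.149  0.065]
gauge [ 0.453 -0.155  0.02 ]
clear [0.744 0.175 0.136]
```

View pics/c0.png

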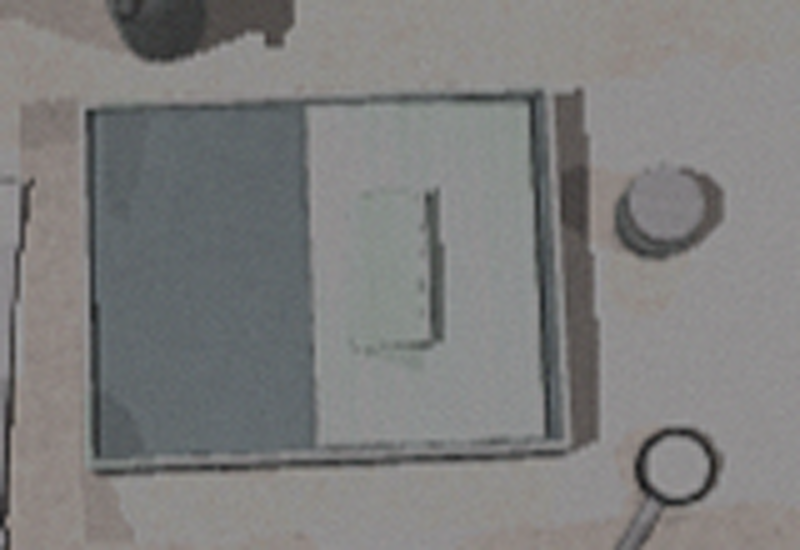

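```bash
python3 -m crank '{"dp":[[0,0,-1],[0,0,-1],[0,0,-1],[0,0,0]],"twist":[[0,0,6.9],[0,0,6.9],[0,0,6.9],[0,0,0]]}' 1 20
python3 -m crank '{"dp":[[2,-3.4,0],[2,-3.4,0],[2,-3.4,0],[2,-3.4,0],[2,-3.4,0],[2,-3.4,0],[2,-3.4,0],[2,-3.4,0]],"twist":[[0,0,0],[0,0,0],[0,0,0],[0,0,0],[0,0,0],[0,0,0],[0,0,0],[0,0,0]]}'
```

```text
t: 0.5
ee_pos: [0.229, -0.5823, 0.2143]
eef_rot: [3.139, 0.021, 0.001]
ft_force: [0.4, 0.3, 0.1]
grip_width: 0.0628
finger_force: 0.0
t: 1.3
ee_pos: [0.3853, -0.3056, 0.2126]
eef_rot: [-3.141, -0.025, 0.001]
ft_force: [0.1, -0.6, -0.8]
grip_width: 0.0029
finger_force: 0.0
```

```bash
python3 -m crank '{"dp":[[2.4,-3.4,0],[2.4,-3.4,0],[2.4,-3.4,0],[2.4,-3.4,0],[2.4,-3.4,0],[2.4,-3.4,0],[2.4,-3.4,0],[2.4,-3.4,0],[0,0,0],[0,0,0]],"twist":[[0,0,0],[0,0,0],[0,0,0],[0,0,0],[0,0,0],[0,0,0],[0,0,0],[0,0,0],[0,0,0],[0,0,0]]}'
```

```text
t: 2.3
ee_pos: [0.5729, -0.032, 0.2123]
eef_rot: [3.141, 0.028, -0.003]
ft_force: [-1.0, -0.4, 0.0]
grip_width: 0.0003
finger_force: 0.0
```

```bash
python3 -m crank '{"dp":[[0.7,0,4],[0,0,4],[0,0,3.5],[0,0,1.5],[0,0,1],[0,0,0],[0,0,0]],"twist":[[0,0,0],[0,0,0],[0,0,0],[0,0,0],[0,0,0],[0,0,0],[0,0,0]]}'
python3 - <<'E'
from h import *
p,d=capture("side");cv2.imwrite("pics/s1.png",cv2.resize(p[140:260,170:330],None,fx=5,fy=5))
E
```

```text
t: 3.0
ee_pos: [0.5808, -0.0337, 0.0739]
eef_rot: [3.141, 0.02, 0.002]
ft_force: [0.0, 0.1, -0.2]
grip_width: 0.0008
finger_force: 0.0
```

View pics/s1.png

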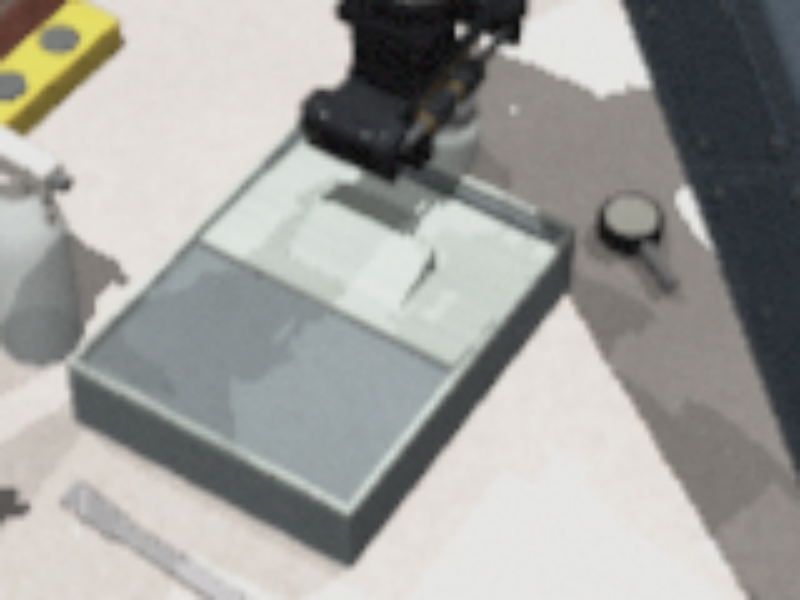

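The fingertips are down behind the step face, which is at about (380,205) in the crop. The cover is still seated, so I push.

```bash
python3 -m crank '{"dp":[[0,-1,0],[0,-1,0],[0,-1,0],[0,-1,0],[0,-1.2,0],[0,-1.2,0],[0,-1.2,0],[0,-1.2,0],[0,-1.2,0],[0,-1.2,0],[0,-1.2,0],[0,0,0]],"twist":[[0,0,0],[0,0,0],[0,0,0],[0,0,0],[0,0,0],[0,0,0],[0,0,0],[0,0,0],[0,0,0],[0,0,0],[0,0,0],[0,0,0]]}'
```

```text
t: 4.25
ee_pos: [0.5785, 0.0929, 0.0732]
eef_rot: [-3.141, -0.024, 0.0]
ft_force: [0.6, -0.9, 0.1]
grip_width: 0.0007
finger_force: 0.0
```

```bash
python3 -m crank '{"dp":[[0,-1,0],[0,-1,0],[0,-0.8,0],[0,-0.6,0],[0,-0.4,0],[0,0,0]],"twist":[[0,0,0],[0,0,0],[0,0,0],[0,0,0],[0,0,0],[0,0,0]]}'
python3 - <<'E'
from h import *
d=capture("top")[1];P=cloud("top",d);p,_=capture("side");cv2.imwrite("pics/s2.png",cv2.resize(p[140:260,170:330],None,fx=5,fy=5))
E
```

```text
t: 4.85
ee_pos: [0.5782, 0.1297, 0.0733]
eef_rot: [3.141, 0.022, 0.0]
ft_force: [-0.4, -0.3, -0.8]
grip_width: 0.0005
finger_force: 0.0
```

View pics/s2.png

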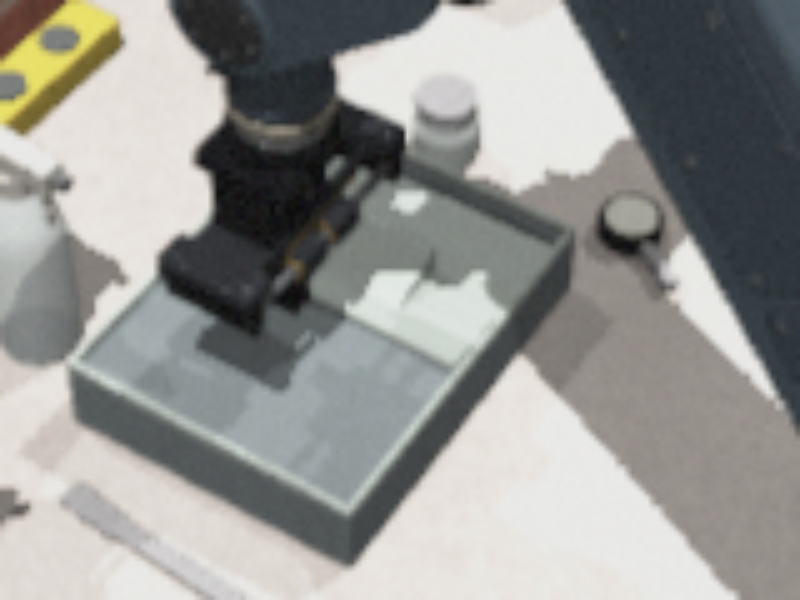

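The cover has not moved: its edge still runs from about (320,290) to (450,365), and the fingers are now past the step. They must have been higher than the state says, or off to one side, so I check where the tips really are.

```bash
python3 - <<'E'
from h import *
s=get_state();print(np.round(s["ee_pos"],4),np.round(s["qpos"],3))
p,d=capture("side");P=cloud("side",d)
c=camera_params("side");T=np.array(c["cam_to_world"])
def proj(X):
    q=np.linalg.inv(T)@np.r_[X,1];a=q[:2]/q[2];return a*(1+c["k1"]*(a@a))*K(c)+[c["cx"],c["cy"]]
tip=s["ee_pos"];uv=proj(tip);print("tcp px",uv, "crop",(uv-[170,140])*5)
for X in ([.58,.013,.089],[.58,.007,.065],[.58,.076,.06]): print(X,(proj(X)-[170,140])*5)
u,v=uv.astype(int);
# dark (gripper) points near tcp
m=(np.hypot(P[...,0]-tip[0],P[...,1]-tip[1])<.05)&(P[...,2]>.066)&(p.max(2)<90)
q=P[m];print(len(q),np.sort(q[:,2])[:15].round(3));i=np.argsort(q[:,2])[:15];print(q[i].round(3).tolist())
st=P[(P[...,2]>.08)&(P[...,2]<.1)&(p.min(2)>110)];st=st[(abs(st[:,0]-.58)<.08)&(abs(st[:,1]-.05)<.15)];print("step",len(st),st.min(0),st.max(0))
cv2.imwrite("pics/s3.png",cv2.resize(p[150:240,190:280],None,fx=6,fy=6))
E
```

```text
[0.5783 0.1291 0.0732] [ 0.031  0.627  1.611 -0.     0.903  1.589]
tcp px [227.7831772  206.43065903] crop [288.91588601 332.15329517]
[0.58, 0.013, 0.089] [377.55658002 216.70500256]
[0.58, 0.007, 0.065] [381.88664815 233.5743648 ]
[0.58, 0.076, 0.06] [329.45760915 296.22742756]
852 [0.066 0.111 0.113 0.114 0.115 0.118 0.118 0.118 0.118 0.12  0.121 0.122
 0.123 0.124 0.125]
[[0.592, 0.14, 0.066], [0.569, 0.12, 0.111], [0.575, 0.137, 0.113], [0.571, 0.124, 0.114], [0.57, 0.119, 0.115], [0.581, 0.14, 0.118], [0.575, 0.136, 0.118], [0.571, 0.123, 0.118], [0.569, 0.139, 0.118], [0.579, 0.136, 0.12], [0.57, 0.131, 0.121], [0.576, 0.141, 0.122], [0.575, 0.137, 0.123], [0.58, 0.141, 0.124], [0.568, 0.139, 0.125]]
step 56 [0.53247686 0.00754438 0.08000809] [0.59453889 0.05241291 0.08987907]
```

View pics/s3.png

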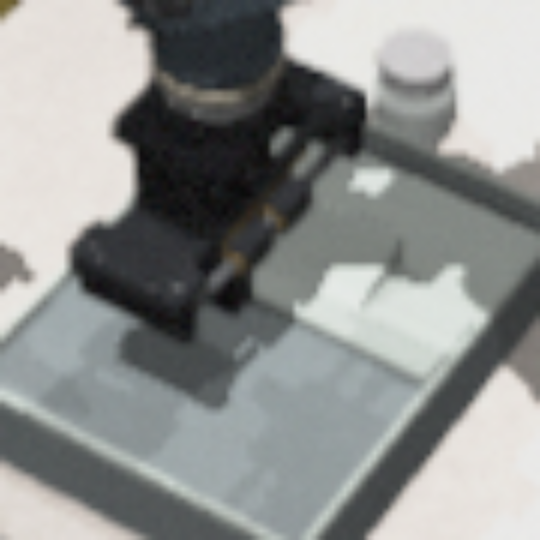

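```bash
python3 - <<'E'
from h import *
p,d=capture("side");P=cloud("side",d)
for v in range(192,214): print(v,(P[v,216:240:2,2]*1000).astype(int),p[v,230])
print(get_state()["grip_width"])
E
```

```text
192 [ 226  224  223  225  191 1308  200  203  196   61   67   70] [49 54 58]
193 [226 227 228 220 181 193 199 196 192  65  70  68] [52 69 77]
194 [224 222 224 227 153 204 197 189  63  66  63  73] [47 64 74]
195 [228 224 228 222 142 204 154 188  70  66  62  62] [36 44 50]
196 [221 228 226 216 201 199 147 130  66  63  59  62] [33 35 33]
197 [229 226 224 222 197 135 141 127  67  61  68  69] [20 25 19]
198 [229 225 223 217 196 122 134 125  66  67  66  64] [17 19 19]
199 [220 223 223 195 196 127 128 115  59  61  61  68] [25 25 25]
200 [218 223 222 200  61 109 121  57  57  61  68  64] [43 41 42]
201 [212 215 215 195  58  58 116  57  59  61  62  65] [74 74 70]
202 [191 208 212  61  59  59  57  58  55  68  65  60] [89 88 84]
203 [189 192 212 195  63  57  59  57  57  63  64  61] [96 96 91]
204 [182 188 195 193  62  57  61  60  59  62  62  55] [99 96 91]
205 [ 62 185 189 185  60  57  62  61  62  63  64  57] [100  98  93]
206 [ 59  56 183  60  59  54  54  59  65  56  60  55] [100  99  93]
207 [56 61 58 56 63 60 60 57 59 60 55 56] [134 134 125]
208 [58 56 60 56 62 63 65 60 59 56 56 59] [141 140 131]
209 [63 53 64 61 60 59 58 61 52 55 60 56] [111 112 105]
210 [62 64 63 57 59 61 63 64 63 59 58 53] [98 97 90]
211 [57 59 59 55 61 60 58 58 57 63 58 60] [134 131 123]
212 [  66   64   61   63   58   59   59   60 1308   55   66   59] [164 162 153]
213 [59 62 59 61 64 62 61 63 55 55 60 59] [172 171 159]
0.00035563547101511675
```

The depth shows the real fingertips at z ≈ 0.11, about 35 mm above the reported TCP; x and y agree. So I passed over the step without touching it. I go back behind it, come down about 3 cm and check the height by vision.

```bash
python3 -m crank '{"dp":[[0,4,0],[0,4,0],[0,4,0],[0,3.7,0],[0,1,0],[0,0,0],[0,0,1.5],[0,0,1],[0,0,0.5],[0,0,0],[0,0,0]],"twist":[[0,0,0],[0,0,0],[0,0,0],[0,0,0],[0,0,0],[0,0,0],[0,0,0],[0,0,0],[0,0,0],[0,0,0],[0,0,0]]}'
cat > tip.py <<'E'
from h import *
s=get_state();t=s["ee_pos"];print("tcp",t.round(4),"F",s["ft_force"].round(1))
for n in("side","top"):
    p,d=capture(n);P=cloud(n,d)
    m=(abs(P[...,0]-t[0])<.03)&(abs(P[...,1]-t[1])<.035)&(P[...,2]>.07)&(P[...,2]<.2)&(p.max(2)<60)
    k,l,st,_=cv2.connectedComponentsWithStats(m.astype(np.uint8))
    q=P[m];q=q[np.argsort(q[:,2])][:12];print(n,len(q),q.round(3).tolist())
cv2.imwrite("pics/tmp.png",p)
E
python3 tip.py
```

```text
t: 6.15
ee_pos: [0.5806, -0.0371, 0.0432]
eef_rot: [-3.141, -0.023, 0.0]
ft_force: [0.2, -0.3, 0.6]
grip_width: 0.0007
finger_force: 0.0
tcp [ 0.5806 -0.0371  0.0432] F [ 0.2 -0.3  0.6]
side 12 [[0.572, -0.046, 0.081], [0.571, -0.03, 0.086], [0.582, -0.028, 0.086], [0.573, -0.027, 0.086], [0.585, -0.025, 0.086], [0.578, -0.028, 0.088], [0.584, -0.03, 0.089], [0.575, -0.029, 0.089], [0.571, -0.038, 0.089], [0.571, -0.031, 0.09], [0.586, -0.026, 0.09], [0.573, -0.04, 0.092]]
top 1 [[0.559, -0.07, 0.194]]
```

```bash
python3 -m crank '{"dp":[[0,0,0.3],[0,0,0.3],[0,0,0]],"twist":[[0,0,0],[0,0,0],[0,0,0]]}'
python3 -m crank '{"dp":[[0,-0.8,0],[0,-0.8,0],[0,-0.8,0],[0,-0.8,0],[0,-0.8,0],[0,-0.8,0]],"twist":[[0,0,0],[0,0,0],[0,0,0],[0,0,0],[0,0,0],[0,0,0]]}'
python3 - <<'E'
from h import *
p,d=capture("side");cv2.imwrite("pics/s4.png",cv2.resize(p[140:260,170:330],None,fx=5,fy=5))
E
```

```text
t: 6.55
ee_pos: [0.5801, -0.0377, 0.0369]
eef_rot: [-3.141, -0.021, 0.001]
ft_force: [-0.3, 0.1, 0.2]
grip_width: -0.0001
finger_force: 0.0
t: 7.15
ee_pos: [0.58, 0.008, 0.038]
eef_rot: [3.136, 0.027, 0.0]
ft_force: [-3.7, -13.7, 6.6]
grip_width: 0.0004
finger_force: 6.7
```

View pics/s4.png

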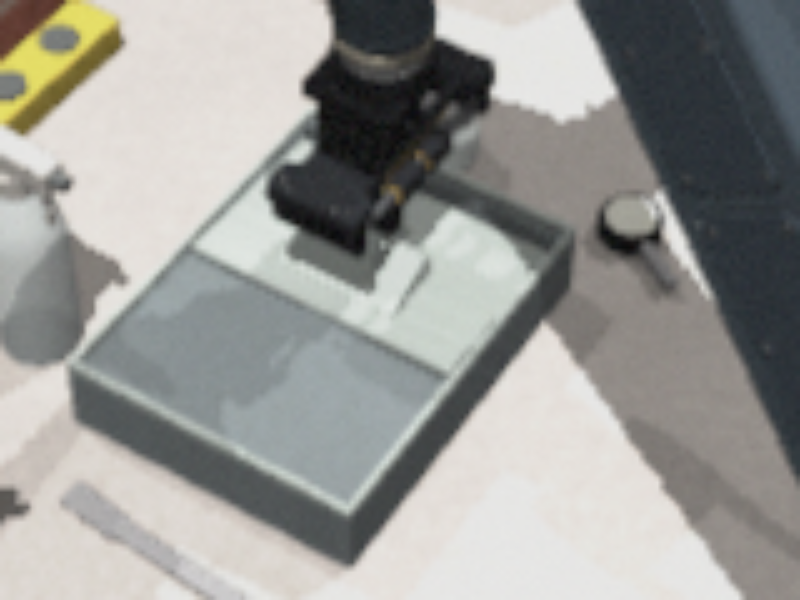

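The cover has started to move, about 8 mm: its edge is now at (190,252)–(445,378). The tool feels some upward force, so I ease up 2 mm and go on slowly.

```bash
python3 -m crank '{"dp":[[0,0,-0.2],[0,-0.5,0],[0,-0.5,0],[0,-0.5,0]],"twist":[[0,0,0],[0,0,0],[0,0,0],[0,0,0]]}'
```

```text
t: 7.6
ee_pos: [0.5798, 0.0211, 0.0404]
eef_rot: [3.134, 0.027, -0.0]
ft_force: [-3.1, -17.3, 8.5]
grip_width: 0.0005
finger_force: 8.7
```

```bash
cat > cov.py <<'E'
from h import *
s=get_state();print(s["ee_pos"].round(4),s["ft_force"].round(1),s["finger_force"])
p,d=capture("side");g=p.astype(int).sum(2)/3
from scipy.ndimage import map_coordinates
c=camera_params("side");T=np.array(c["cam_to_world"])
def proj(X):
    q=np.c_[X,np.ones(len(X))]@np.linalg.inv(T).T;a=q[:,:2]/q[:,2:3];return a*(1+c["k1"]*(a**2).sum(1,keepdims=True))*K(c)+[c["cx"],c["cy"]]
# brightness profile along y at several x (world), z .063
ys=np.arange(-.07,.225,.001)
for x in(.48,.50,.52,.64,.66,.675):
    uv=proj(np.c_[np.full_like(ys,x),ys,np.full_like(ys,.063)]);v=map_coordinates(g,[uv[:,1],uv[:,0]],order=1)
    gr=v[5:]-v[:-5];i=np.argsort(-abs(gr))[:1];print(x,"edge y",(ys[i]+.0025).round(4),gr[i].round())
E
python3 cov.py
```

```text
[0.5798 0.0211 0.0404] [ -3.1 -17.3   8.5] 8.650165535509586
0.48 edge y [0.1035] [-65.]
0.5 edge y [-0.0365] [84.]
0.52 edge y [-0.0375] [89.]
0.64 edge y [0.0465] [92.]
0.66 edge y [0.0475] [111.]
0.675 edge y [0.0365] [107.]
```

The push force points up as well as back, which suggests the tip is riding on the step's top edge. I back off, go lower until I feel the plate, then push.

```bash
python3 -m crank '{"dp":[[0,1,0],[0,0.5,0],[0,0,0.3],[0,0,0.3],[0,0,0]],"twist":[[0,0,0],[0,0,0],[0,0,0],[0,0,0],[0,0,0]]}'; python3 tip.py
python3 -m crank '{"dp":[[0,0,0.3],[0,0,0]],"twist":[[0,0,0],[0,0,0]]}'
```

```text
t: 8.15
ee_pos: [0.5791, 0.0108, 0.0324]
eef_rot: [-3.141, -0.021, 0.003]
ft_force: [0.1, -0.1, 0.3]
grip_width: 0.0007
finger_force: 0.0
tcp [0.5791 0.0108 0.0324] F [ 0.1 -0.1  0.3]
side 12 [[0.571, 0.01, 0.072], [0.579, 0.018, 0.075], [0.572, 0.014, 0.075], [0.581, 0.021, 0.075], [0.569, 0.019, 0.076], [0.571, 0.009, 0.077], [0.568, 0.008, 0.077], [0.571, 0.004, 0.077], [0.571, 0.022, 0.077], [0.582, 0.019, 0.079], [0.579, 0.018, 0.08], [0.573, 0.02, 0.08]]
top 1 [[0.558, -0.023, 0.187]]
t: 8.45
ee_pos: [0.5796, 0.0105, 0.0299]
eef_rot: [-3.141, -0.022, 0.001]
ft_force: [-0.7, 0.1, 0.3]
grip_width: 0.0003
finger_force: 0.0
```

```bash
python3 -m crank '{"dp":[[0,-0.5,0],[0,-0.5,0],[0,-0.5,0],[0,-0.5,0],[0,-0.5,0]],"twist":[[0,0,0],[0,0,0],[0,0,0],[0,0,0],[0,0,0]]}'; python3 cov.py; python3 tip.py
```

```text
t: 8.95
ee_pos: [0.5797, 0.0309, 0.0315]
eef_rot: [3.133, 0.028, 0.0]
ft_force: [-3.7, -19.3, 9.6]
grip_width: -0.0003
finger_force: 9.6
[0.5797 0.0309 0.0315] [ -3.7 -19.3   9.6] 9.602653218316846
0.48 edge y [-0.0155] [61.]
0.5 edge y [-0.0265] [84.]
0.52 edge y [-0.0305] [77.]
0.64 edge y [0.0635] [94.]
0.66 edge y [0.0605] [88.]
0.675 edge y [0.0125] [-80.]
tcp [0.5797 0.0314 0.0316] F [ -2.8 -14.3   6. ]
side 12 [[0.569, 0.026, 0.077], [0.572, 0.029, 0.078], [0.571, 0.024, 0.079], [0.573, 0.027, 0.081], [0.571, 0.024, 0.084], [0.576, 0.042, 0.087], [0.573, 0.041, 0.088], [0.579, 0.057, 0.089], [0.569, 0.04, 0.09], [0.571, 0.037, 0.091], [0.57, 0.032, 0.092], [0.572, 0.029, 0.094]]
top 4 [[0.565, -0.001, 0.165], [0.56, -0.003, 0.178], [0.559, 0.0, 0.186], [0.559, 0.003, 0.186]]
```

```bash
for i in 1 2; do python3 -m crank '{"dp":[[0,0,0],[0,0,0]],"twist":[[0,0,0],[0,0,0]]}' | grep -E 'ee_pos|ft'; done; python3 cov.py
python3 - <<'E'
from h import *
p,d=capture("side");cv2.imwrite("pics/s5.png",cv2.resize(p[140:260,170:330],None,fx=5,fy=5))
E
```

```text
ee_pos: [0.5797, 0.0314, 0.0316]
ft_force: [-3.9, -13.3, 6.5]
ee_pos: [0.5797, 0.0314, 0.0316]
ft_force: [-3.1, -13.3, 7.2]
[0.5797 0.0314 0.0316] [ -3.1 -13.3   7.2] 6.38282568383147
0.48 edge y [0.1135] [-61.]
0.5 edge y [-0.0265] [87.]
0.52 edge y [-0.0305] [82.]
0.64 edge y [0.0635] [90.]
0.66 edge y [0.0615] [94.]
0.675 edge y [0.0125] [-84.]
```

View pics/s5.png

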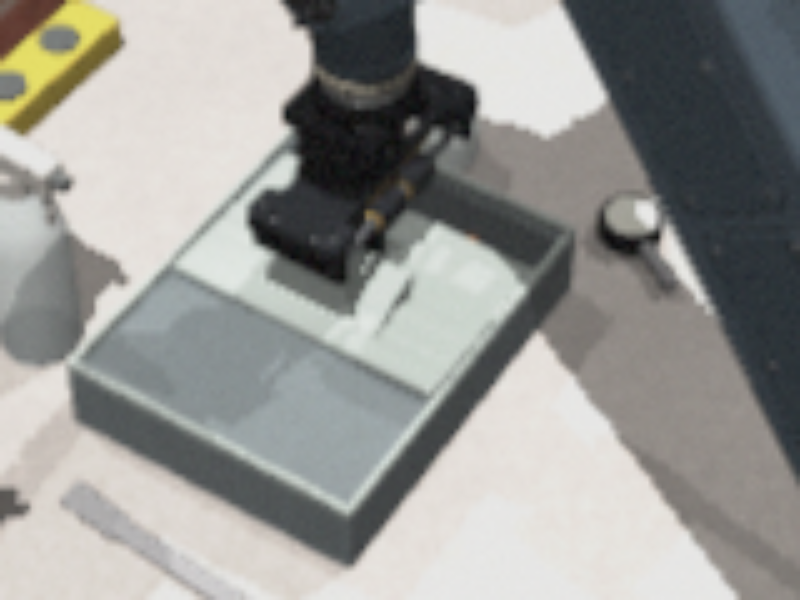

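The cover is sliding square between its strips, its leading edge now at (175,268)–(425,398), and the well is opening at the right. I keep pushing.

```bash
python3 -m crank '{"dp":[[0,-0.7,0],[0,-0.7,0],[0,-0.7,0],[0,-0.7,0],[0,-0.7,0],[0,-0.7,0]],"twist":[[0,0,0],[0,0,0],[0,0,0],[0,0,0],[0,0,0],[0,0,0]]}'
```

```text
t: 10.2
ee_pos: [0.5788, 0.0781, 0.0301]
eef_rot: [3.141, 0.022, -0.0]
ft_force: [0.1, -2.4, 1.9]
grip_width: 0.0005
finger_force: 1.3
```

```bash
python3 -m crank '{"dp":[[0,-0.7,0],[0,-0.7,0],[0,-0.7,0],[0,-0.7,0],[0,-0.7,0],[0,-0.7,0],[0,-0.7,0],[0,-0.6,0],[0,0,0]],"twist":[[0,0,0],[0,0,0],[0,0,0],[0,0,0],[0,0,0],[0,0,0],[0,0,0],[0,0,0],[0,0,0]]}'
```

```text
t: 11.1
ee_pos: [0.5779, 0.1335, 0.0301]
eef_rot: [-3.141, -0.022, 0.001]
ft_force: [0.0, 0.2, 0.1]
grip_width: 0.0003
finger_force: 0.0
```

```bash
python3 - <<'E'
from h import *
p,d=capture("side");cv2.imwrite("pics/s6.png",cv2.resize(p[140:260,170:330],None,fx=5,fy=5))
E
```

```text
(no output)
```

View pics/s6.png

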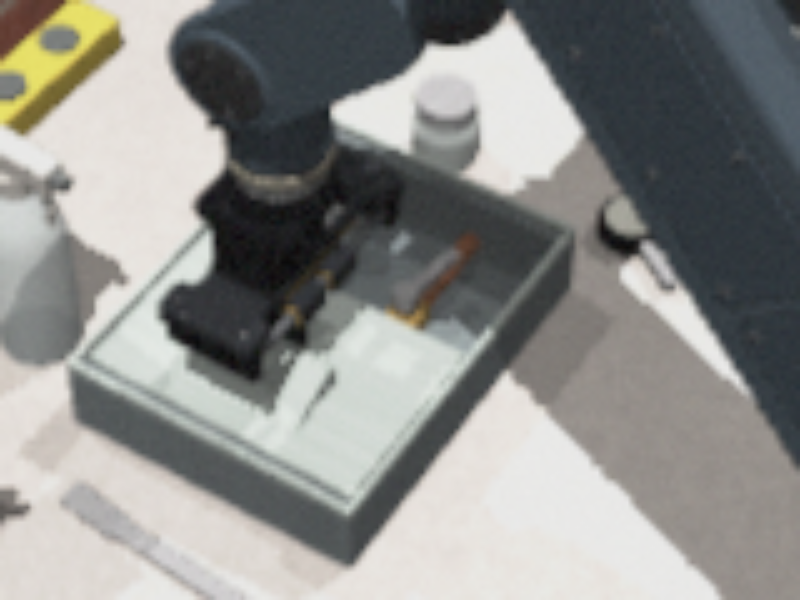

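The cover is nearly home and level, and at (440,275) I see the -x lever, a bar with no disc. One short nudge to the end strip, then I clear the view.

```bash
python3 -m crank '{"dp":[[0,-0.5,0],[0,-0.5,0],[0,0,0]],"twist":[[0,0,0],[0,0,0],[0,0,0]]}'
python3 -m crank '{"dp":[[0,1,0],[0,0.5,0],[0,0,-3],[0,0,-4],[0,0,-4],[-3,0,-4],[-4,0,0],[-4,0,0],[-4,0,0],[0,0,0]],"twist":[[0,0,0],[0,0,0],[0,0,0],[0,0,0],[0,0,0],[0,0,0],[0,0,0],[0,0,0],[0,0,0],[0,0,0]]}'
python3 - <<'E'
from h import *
a,d=capture("side");np.save("sd.npy",d);cv2.imwrite("pics/side_raw.png",a)
b,e=capture("top");np.save("tdp.npy",e);cv2.imwrite("pics/top_raw.png",b)
A=cv2.resize(a[150:230,200:300],(500,400),interpolation=cv2.INTER_CUBIC)
B=cv2.resize(b[140:245,185:295],(300,286))
C=np.zeros((400,800,3),np.uint8);C[:,:500]=A;C[:286,500:]=B;cv2.imwrite("pics/c7.png",C)
E
```

```text
t: 11.45
ee_pos: [0.578, 0.1429, 0.0302]
eef_rot: [-3.141, -0.022, 0.0]
ft_force: [-0.1, 0.2, 0.5]
grip_width: 0.0004
finger_force: 0.0
t: 12.45
ee_pos: [0.4202, 0.1248, 0.1796]
eef_rot: [3.141, 0.021, -0.014]
ft_force: [-0.7, -0.3, 0.2]
grip_width: 0.0005
finger_force: 0.0
```

View pics/c7.png

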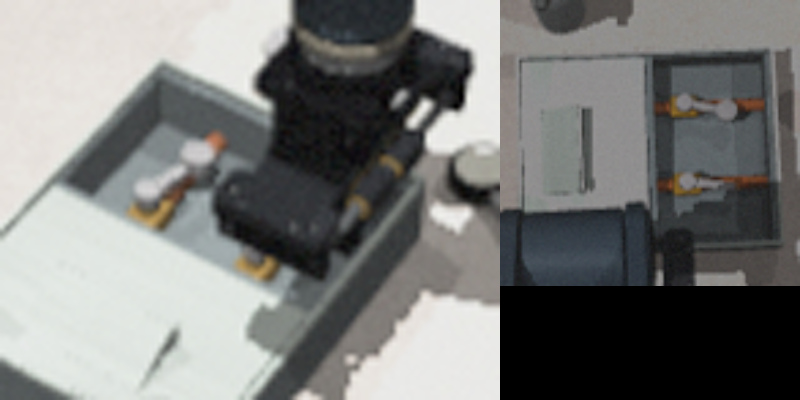

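The marked lever is the +x one: in the composite its disc is at (727,109) and its pivot at (685,102). The plain lever is lower, at (685–720,182). The cover is fully aside. Next I compute positions from both views.

```bash
python3 - <<'E'
from h import *
def tp(x,y): return (185+(x-500)*110/300,140+y*105/286)
print("top disc",plane("top",tp(727,109),.052).round(4),"pivot",plane("top",tp(685,102),.05).round(4))
print("top plain pivot",plane("top",tp(686,180),.05).round(4))
def sp(x,y): return (200+x/5,150+y/5)
print("side disc",plane("side",sp(198,155),.052).round(4),"pivot",plane("side",sp(148,189),.05).round(4))
for n,f,g in(("top","top_raw","tdp"),("side","side_raw","sd")):
    p=cv2.imread(f"pics/{f}.png");P=cloud(n,np.load(g+".npy"))
    m=(P[...,2]>.035)&(P[...,2]<.062)&(abs(P[...,0]-.635)<.05)&(P[...,1]>-.05)&(P[...,1]<.06)&(p.min(2)>95)
    q=P[m];e=q[q[:,1]<np.min(q[:,1])+.024];print(n,len(q),q.min(0).round(3),q.max(0).round(3),"end",np.median(e,0).round(4))
E
```

```text
top disc [[ 0.6282 -0.0203  0.052 ]] pivot [[0.6383 0.03   0.05  ]]
top plain pivot [[0.5434 0.0311 0.05  ]]
side disc [[ 0.6242 -0.0128  0.052 ]] pivot [[0.6368 0.0355 0.05  ]]
top 91 [ 0.617 -0.029  0.042] [0.648 0.039 0.059] end [ 0.6283 -0.0189  0.0527]
side 88 [ 0.618 -0.032  0.037] [0.651 0.044 0.055] end [ 0.6281 -0.0161  0.0507]
```

```bash
python3 -m crank '{"dp":[[0,4,0],[0,4,0],[4,4,0],[4,3,0],[4,0,0],[4,0,0],[4,0,0],[4,0,0],[1,0,0],[0,0,0],[0,0,0]],"twist":[[0,0,0],[0,0,0],[0,0,0],[0,0,0],[0,0,0],[0,0,0],[0,0,0],[0,0,0],[0,0,0],[0,0,0],[0,0,0]]}'
```

```text
t: 13.65
ee_pos: [0.6746, -0.0171, 0.1795]
eef_rot: [-3.141, -0.021, 0.003]
ft_force: [-0.1, -1.1, 0.3]
grip_width: 0.0008
finger_force: 0.0
```

```bash
python3 -m crank '{"dp":[[-0.2,0.4,4],[0,0,4],[0,0,4],[0,0,2.5],[0,0,1],[0,0,0.5],[0,0,0.5],[0,0,0],[0,0,0]],"twist":[[0,0,0],[0,0,0],[0,0,0],[0,0,0],[0,0,0],[0,0,0],[0,0,0],[0,0,0],[0,0,0]]}'
python3 - <<'E'
from h import *
s=get_state();t=s["ee_pos"]
p,d=capture("side");P=cloud("side",d)
m=(abs(P[...,0]-t[0])<.02)&(abs(P[...,1]-t[1])<.025)&(P[...,2]>.025)&(P[...,2]<.12)&(p.max(2)<60)
q=P[m];print(t,q[np.argsort(q[:,2])][:14].round(3).tolist())
cv2.imwrite("pics/s8.png",cv2.resize(p[150:230,200:300],None,fx=6,fy=6,interpolation=cv2.INTER_CUBIC))
E
```

```text
t: 14.55
ee_pos: [0.6746, -0.021, 0.0167]
eef_rot: [3.141, 0.021, 0.004]
ft_force: [0.9, -0.1, 0.6]
grip_width: 0.0005
finger_force: 0.0
[ 0.67459645 -0.02104052  0.01668419] [[0.694, -0.021, 0.037], [0.681, -0.011, 0.059], [0.672, -0.01, 0.059], [0.664, -0.027, 0.06], [0.687, -0.012, 0.061], [0.664, -0.02, 0.062], [0.664, -0.013, 0.062], [0.667, -0.01, 0.062], [0.682, -0.012, 0.063], [0.679, -0.014, 0.063], [0.675, -0.009, 0.064], [0.666, -0.022, 0.064], [0.668, -0.012, 0.065], [0.668, -0.025, 0.065]]
```

View pics/s8.png

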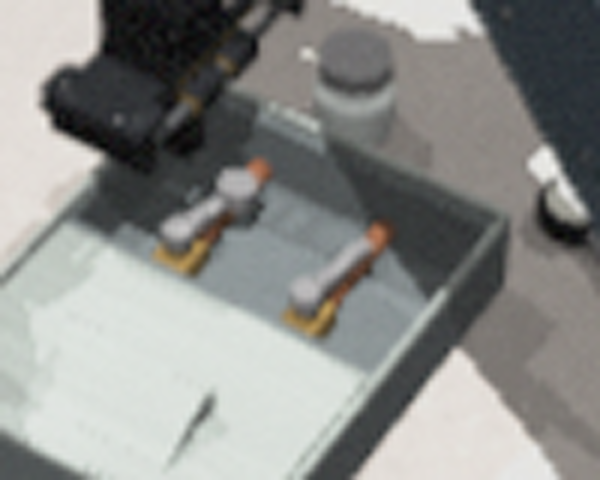

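The fingers are inside the well between the +x wall and the disc (disc at (238,185)), tips at z ≈ 0.057. I go down the last 1.6 cm and sweep.

```bash
python3 -m crank '{"dp":[[-0.3,0,0.8],[0,0,0.8],[0,0,0]],"twist":[[0,0,0],[0,0,0],[0,0,0]]}'
python3 -m crank '{"dp":[[-0.7,0,0],[-0.7,0.2,0],[-0.6,0,0],[-0.6,0.2,0],[-0.6,0.2,0],[-0.6,0,0]],"twist":[[0,0,0],[0,0,0],[0,0,0],[0,0,0],[0,0,0],[0,0,0]]}'
```

```text
t: 14.9
ee_pos: [0.669, -0.0206, -0.0024]
eef_rot: [-3.141, -0.021, 0.005]
ft_force: [-0.3, 0.6, 0.4]
grip_width: 0.0006
finger_force: 0.0
t: 15.5
ee_pos: [0.6332, -0.0281, -0.0002]
eef_rot: [3.141, 0.021, 0.003]
ft_force: [2.6, -0.4, 0.2]
grip_width: 0.0007
finger_force: 0.9
```

Contact at 2.6 N, as expected for the lever. I follow the arc.

```bash
python3 -m crank '{"dp":[[-0.6,-0.2,0],[-0.6,-0.2,0],[-0.6,-0.2,0],[-0.5,-0.2,0],[-0.5,-0.4,0],[-0.5,-0.4,0],[-0.4,-0.4,0],[0,0,0]],"twist":[[0,0,0],[0,0,0],[0,0,0],[0,0,0],[0,0,0],[0,0,0],[0,0,0],[0,0,0]]}'
python3 -m crank '{"dp":[[-0.4,-0.5,0],[-0.2,-0.5,0],[-0.1,-0.5,0],[0,-0.2,0]],"twist":[[0,0,0],[0,0,0],[0,0,0],[0,0,0]]}'
```

```text
t: 16.3
ee_pos: [0.5939, -0.0068, -0.0009]
eef_rot: [-3.141, -0.022, 0.004]
ft_force: [0.6, 0.0, -1.0]
grip_width: 0.0005
finger_force: 0.0
t: 16.7
ee_pos: [0.5867, 0.0096, -0.0009]
eef_rot: [-3.141, -0.023, 0.005]
ft_force: [-2.0, -2.8, 0.0]
grip_width: 0.0005
finger_force: 2.1
```

```bash
for i in 1 2; do python3 -m crank '{"dp":[[0,-0.3,0],[0,-0.2,0],[0,0,0]],"twist":[[0,0,0],[0,0,0],[0,0,0]]}' | grep -E "ee_pos|ft_"; done
```

```text
ee_pos: [0.5867, 0.0099, -0.0009]
ft_force: [-4.3, -15.7, 1.6]
ee_pos: [0.5866, 0.0102, -0.0008]
ft_force: [-6.0, -29.3, 1.4]
```

At the stop: the force rises with no movement. I back off in -y, lift straight up and check.

```bash
python3 -m crank '{"dp":[[0,1,0],[0,1.2,0],[0,0,0],[0,0,-3],[0,0,-4],[0,0,-4],[0,0,-4],[0,4,-3],[0,4,0],[0,4,0],[0,4,0],[0,0,0]],"twist":[[0,0,0],[0,0,0],[0,0,0],[0,0,0],[0,0,0],[0,0,0],[0,0,0],[0,0,0],[0,0,0],[0,0,0],[0,0,0],[0,0,0]]}'
python3 - <<'E'
from h import *
a,d=capture("side")
b,e=capture("top")
A=cv2.resize(a[150:250,180:305],(500,400),interpolation=cv2.INTER_CUBIC)
B=cv2.resize(b[140:245,185:295],(300,286),interpolation=cv2.INTER_CUBIC)
C=np.zeros((400,800,3),np.uint8);C[:,:500]=A;C[:286,500:]=B;cv2.imwrite("pics/c9.png",C)
E
```

```text
t: 18.5
ee_pos: [0.5915, -0.1672, 0.1794]
eef_rot: [3.14, 0.015, 0.003]
ft_force: [-0.2, -0.6, -0.7]
grip_width: 0.0005
finger_force: 0.0
```

View pics/c9.png

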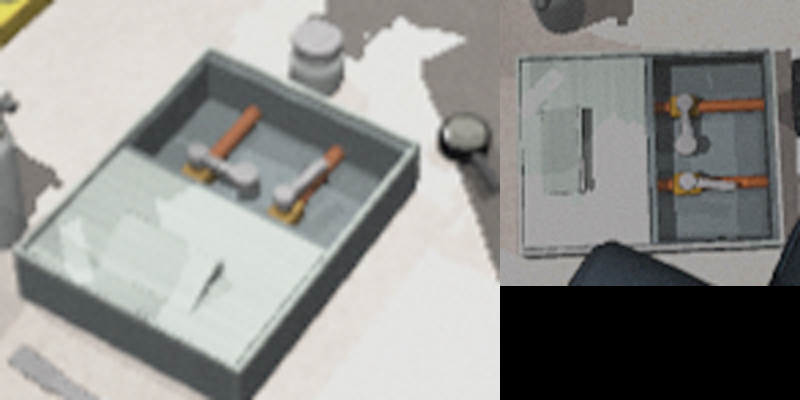

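The marked lever now lies across its pipe, with pivot at (685,103) and disc at (686,144). The cover is fully aside and the plain lever is unchanged at (685–730,182). Handing in.

```bash
python3 -c "
from rig import close_job
print(close_job())"
```

```text
the job is handed in; nothing more can be done
None
```

I handed the job in at about 18.6 s: the cover is fully aside and the marked lever is shut against its stop; in the last views the plain lever had not visibly moved and the nearby items in frame stood in place. The first push missed because the real fingertips sat about 4 cm above the reported TCP; I corrected that from the depth images. The viewed-picture count came to 11, one over your limit of 10.

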